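Tap a bearing cup home in a welded turntable hub

ROBOT

A 6-joint arm with a two-finger parallel gripper is mounted at the origin on the work surface. World frame = base frame: x ahead of the robot, y to its left, z up, the work surface at z = 0. Lengths are in m, angles in rad, forces in N, time in s.
With the tool pointing down it reaches from about 0.35 to 0.8 m from the base axis. Payload 7.3 kg.
Tool frame: the origin (TCP) lies midway between the tips of the shut fingers; the grasp point (between the pads) lies manip.pinch_z behind it (manip.pinch_z is the distance from the TCP to the grasp point, in m); z points along the fingers, y is the direction in which the jaws open and shut (so a half turn about z gives the same grasp; the last joint's range is limited). The gripper opens to 85 mm and grips with 20 to 120 N. Pads are 22 mm wide; open, the fingers measure 114 mm over their backs; the gripper's body (76 mm by 85 mm) begins 54 mm behind the grasp point. The pads swing forward as they close: fully open they stand 13 mm farther back than shut.
Start: joints at [-1.304, 0.342, 1.524, -0, 1.275, -0.146], TCP at [0.211, -0.481, 0.231] pointing down, gripper open.
Joint ranges: [-2.53, 2.53], [-0.77, 2.02], [0.04, 2.7], [-1, 4.14], [0.28, 2.66], [-3.11, 3.11]. Speed limits (rad/s): [2.57, 2.57, 3.14, 3.14, 3.14, 3.14].

INTERFACE

Orientations are given as a unit quaternion [w, x, y, z].
In Python, from plant import manip gives the robot as it stands.
- The arm moves only by the tool play_rows, never from a script. Its argument "plan" is a list of rows, each a list of 4 numbers: the shift along the world's x, y, z in mm, then the turn about the world's z in degrees. A call has 1 to 12 rows; each row is the pose to reach, as a shift and turn from the pose commanded when the call began; what a row does not reach only later rows make up. A row lasts 1/12 s, in which the tool goes at most 41.7 mm and 7.16 degrees, less where a joint would pass 70% of its speed; a pose out of reach is approached as far as the arm can. A call with a gripper value outside its range is refused whole. "claw" is the opening, from 0 (shut) to 1 (fully open), set as the call begins (left out, the last holds). The fingers move at their own pace and stop on an object; the grip force is fixed at half the most. Time passes only in rows, so rows that repeat a pose let the fingers close. It gives the time, the measured TCP pose, the force and the opening at its end, in the units of the state.
- manip.observe(): the state, without advancing time (a new reading comes with each control period).
- manip.camera(name): name is "scene" or "top" or "wrist"; returns a dict with "color" (420x560x3 uint8, red, green, blue), "depth" (420x560 float32, m along the optical axis (not along the pixel's ray), 0 where there is no reading), "K" (3x3 intrinsics, pixels), "R" (3x3) and "t" (3): a world point X has camera coordinates R X + t; the wrist camera has in their place "tool_from_camera" (4x4, takes a point from camera to tool coordinates, whose origin is the TCP and whose axes are the flange's). Camera axes: x right, y down, z forward; pixel columns grow to the right and rows downward; lengths in m; the calibration is good to about 2 mm. A picture is of the moment at which its call begins: read the wrist's pose just before it.
- manip.sign_off(): hands the job in, once; it reports no verdict.
The state is a dict: "time": time; "joint_positions": joint angles; "qd": joint speeds; "joint_efforts": joint torques, N m; "ee_pos": TCP position; "orientation": TCP orientation; "wrist_force": force on the tool from outside, world axes, zero at the start; "torque": the same for the moment, N m; "finger_gap": opening from 0.0 (shut) to 1.0 (fully open).
Only numpy, scipy, OpenCV 4.12 (cv2) and the standard library are available. Lean on these libraries where they do the work, as an engineer would, in place of code of your own. Each camera call takes 0.05 s, during which the arm holds its last target. There are 200 camera calls.

TASK

On this welding bench one of the two welded steel hubs still has its flanged bearing cup standing proud. Pick up the stepped brass drift and tap that cup fully home with it, a few millimetres at a time on opposite sides of the flange in turn so that it goes in square and never cocks, then stand the drift back upright on the bench. Do not push on the cup with the gripper itself.

Things in the scene. Friction and masses are not known exactly. Their poses are not given: they have to be found in the camera images.
- cup: the flanged steel bearing cup that stands 17 to 25 mm proud of its hub, up to 2 degrees askew (the other hub's cup is already home). Flange: a flat ring 132 mm outside, 84 mm inside, 10 mm thick; below it a 113 mm tube hides in the bore. Origin: centre of the flange's underside; z up along the cup's axis. Home: the underside lies on the hub's top face all round, origin 50 mm above the hub's.
- cup_top (a point): centre of the flange's top face, 10 mm above the cup's origin; tap on the flange about 53 mm from it. Tight fit: some 10 N on one side drives that side down as far as the push follows; the opposite side stays. No spring: it stays where left. Home, it stops hard. It is cocked when leaning over 6 degrees (one side 13 mm lower than the other), as one push straight home on one side would do.
- housing: the welded dark steel hub that the proud cup sits in, fixed to the bench: a round foot 152 mm in diameter and 12 mm thick with an upright collar 132 mm in diameter, whose flat top face is 50 mm above the bench. Origin: centre of the foot's underside, on the bench, on the bore's axis; z up. The finished hub beside it is alike.
- drift: the drift, a loose solid brass tool of 0.35 to 0.7 kg standing upright on the bench: a stepped round bar 100 mm tall, with a flat foot 36 mm in diameter (lowest 26 mm) and above it, from 32 mm up to the top, a plain shank 28 mm in diameter, to grip 60 to 75 mm above the underside. Origin: centre of the flat underside, its tapping face; z up along the shank.
Things that resemble listed ones, but are neither listed nor needed, are in the scene too. Of the things that look like the drift, take the one that is farthest from the robot's base at the start.

How it is judged:
By the outcome, as a careful person would: the job done as asked, in the order asked, and still so for the second after the job is handed in, with the robot touching nothing.
It also fails if it takes over 56 s, if anything falls off the work surface, if the arm or the gripper's body presses on something with over 40 N, if the wrist force passes 120 N, or if a joint passes its speed limit or range.

## Working session

There is one attempt and no reset: what is moved stays moved. The work goes in short steps, Python scripts to look and compute and a tool call to move; the robot and the scene stay as the last step left them, time stands still between calls to the robot, and variables do not carry over. Pictures are saved under pics/ and viewed, about 8 in all and at most 12, crops included, and the job is handed in when it is done.

Besides the shell and the picture viewer there is one more tool, called after ">>>" as name(argument=value, ...) on one line, values as JSON. play_rows: Moves the arm, as the interface text tells. Its arguments: {"type":"object","properties":{"plan":{"type":"array","items":{"type":"array","items":{"type":"number"}}},"claw":{"type":"number"}},"required":["plan"]}

```bash
mkdir -p pics; ls
cat > h.py <<'E'
import numpy as np, cv2
from plant import manip
def cam(n):
    s=manip.observe(); c=manip.camera(n); c['s']=s; return c
def save(c,f,box=None,sc=1):
    im=c['color'][:,:,::-1]
    if box: x0,y0,x1,y1=box; im=im[y0:y1,x0:x1]
    cv2.imwrite('pics/'+f,cv2.resize(im,None,fx=sc,fy=sc,interpolation=cv2.INTER_CUBIC))
def pts(c):
    h,w=c['depth'].shape; u,v=np.meshgrid(np.arange(w),np.arange(h)); d=c['depth'].astype(float)
    K=c['K']; P=np.stack([(u-K[0,2])/K[0,0]*d,(v-K[1,2])/K[1,1]*d,d],-1)
    if 'R' in c: X=(P-c['t'])@c['R']
    else:
        T=c['tool_from_camera']; X=P@T[:3,:3].T+T[:3,3]
        w_,x,y,z=c['s']['orientation']
        from scipy.spatial.transform import Rotation as Ro
        X=Ro.from_quat([x,y,z,w_]).apply(X.reshape(-1,3)).reshape(X.shape)+np.array(c['s']['ee_pos'])
    X[d==0]=np.nan
    return X
E
python3 - <<'E'
from h import *
print(manip.pinch_z, manip.observe())
for n in ['top','scene']:
    c=cam(n); save(c,n+'0.png',sc=1.4); np.savez(n+'0.npz',X=pts(c),**{k:c[k] for k in('color','depth','K','R','t')})
    X=pts(c); print(n,np.nanpercentile(X[...,2],[1,50,99]),-c['R'].T@c['t'])
E
```

```text
pics
0.0187 {'time': 0.0, 'joint_positions': array([-1.30404144e+00,  3.42712499e-01,  1.52502906e+00, -9.28875415e-06,
        1.27538276e+00, -1.46007485e-01]), 'qd': array([ 0.00044313, -0.00015691, -0.00228715,  0.00108149,  0.00167998,
        0.00070875]), 'joint_efforts': array([ 8.54294212e-04, -4.33683050e+01, -2.46013623e+01, -1.50473511e-04,
        7.72533473e-03,  1.59201318e-05]), 'ee_pos': array([ 0.21050633, -0.48051063,  0.23062706]), 'orientation': array([-7.64169029e-04,  9.78778322e-01,  2.04920497e-01, -5.06421105e-05]), 'wrist_force': array([-0.48459796, -0.68147511,  0.43636202]), 'torque': array([ 0.0572473 , -0.01656888, -0.05040475]), 'finger_gap': 1.0003654012938359}
top [-7.55786484e-01  5.72501032e-04  3.04877377e-01] [0.42464121 0.00977211 1.07116176]
scene [-7.53484737e-01 -1.15245741e-04  3.09812008e-01] [1.05275196 0.42066197 0.68634029]
```

View pics/top0.png

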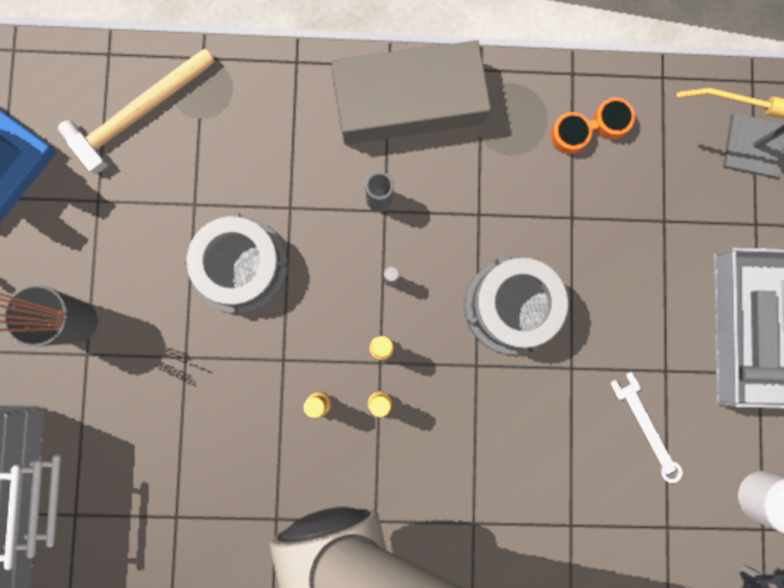

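View pics/scene0.png

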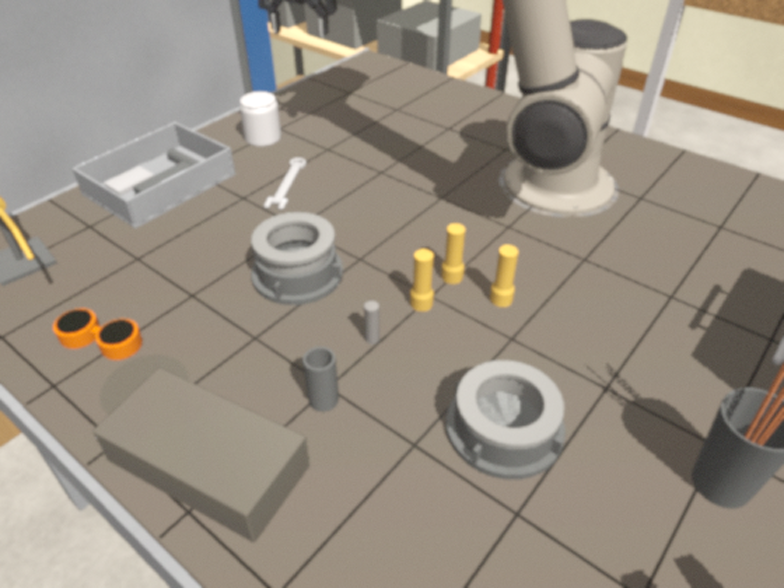

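Top view at 1.4x: brass bars at (381,348), (379,404) and (317,405), a grey pin at (391,274) and a grey tube at (379,190). The hubs are at (235,262) and (520,305), and the right one looks proud. In the scene view the bars are at (423,280), (455,253) and (505,275).

```bash
cat > m.py <<'E'
from h import *
for n in ['top','scene']:
    z=np.load(n+'0.npz'); X=z['X']; hsv=cv2.cvtColor(z['color'],cv2.COLOR_RGB2HSV)
    m=((hsv[...,0]>15)&(hsv[...,0]<35)&(hsv[...,1]>130)&(hsv[...,2]>100)).astype(np.uint8)
    k,l,st,ce=cv2.connectedComponentsWithStats(m)
    for i in range(1,k):
        if st[i,4]<100: continue
        P=X[l==i]; q=P[P[:,2]>.085]
        if len(q)<5 or P[:,2].max()>.13: continue
        c=(q.min(0)+q.max(0))/2; t=P[P[:,2]>.097]
        print(n,'bar px',(ce[i]*1.4).round(),'ztop',P[:,2].max().round(4),'c',c.round(4),t.mean(0).round(4),'r',np.hypot(*c[:2]).round(3))
    for b in [(.42,.22),(.36,-.16)]: pass
    if n=='top':
        for (u,v) in [(235,262),(522,303)]:
            u/=1.4;v/=1.4; yy,xx=np.mgrid[:420,:560]; s=(np.hypot(xx-u,yy-v)<45)
            P=X[s&(X[...,2]>.045)&(X[...,2]<.12)]
            h=np.median(P[P[:,2]>.052][:,2]); f=P[np.abs(P[:,2]-h)<.004]
            (cx,cy),r=cv2.minEnclosingCircle((f[:,:2]*1000).astype(np.float32))
            A=np.c_[f[:,:2]-[cx/1000,cy/1000],np.ones(len(f))]; p=np.linalg.lstsq(A,f[:,2],rcond=None)[0]
            print('hub',h,cx,cy,r,p,len(f))
E
python3 m.py
python3 -c "
from h import *
z=np.load('scene0.npz'); save(z,'crop.png',(165,140,390,235),3)"
```

```text
top bar px [749. 103.] ztop nan c [ 0.8083 -0.4888  0.1389] [ 0.8075 -0.5089  0.1472] r 0.945
hub 0.06026940936017801 572.5945434570312 227.72605895996094 66.06214141845703 [-0.00137639  0.00264707  0.06029624] 1845
hub 0.08070186295782528 520.9724731445312 -202.6984100341797 65.93321228027344 [0.00618239 0.00991425 0.08074124] 1844
scene bar px [ 14. 230.] ztop nan c [ 0.8143 -0.5058  0.1211] [ 0.8221 -0.4623  0.1431] r 0.959
scene bar px [453. 257.] ztop nan c [0.3726 0.0027 0.0934] [0.3765 0.0049 0.0992] r 0.373
scene bar px [504. 278.] ztop nan c [0.3682 0.0945 0.0934] [0.3697 0.096  0.0995] r 0.38
scene bar px [422. 282.] ztop 0.1016 c [0.4548 0.0024 0.0937] [0.4542 0.0022 0.0994] r 0.455
```

View pics/crop.png

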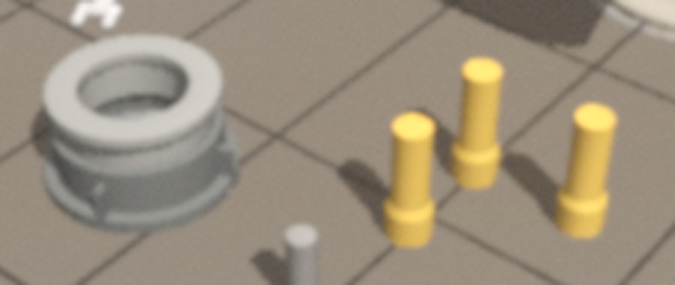

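The crop confirms three alike stepped brass bars, at about (410,180), (478,122) and (585,170) in crop pixels. The farthest from the base is crop (410,180), at (0.455, 0.002), r = 0.455 against 0.373 and 0.38. The left cup is home at z 0.060. The right cup's top is at 0.0807, so it stands 20.7 mm proud, centred at (0.521, -0.203). Moving over the drift with the jaws along y.

>>> play_rows(plan=[[10, 20, 0, -3], [28, 55, 0, -7], [46, 90, 0, -11], [64, 126, 0, -15], [82, 162, 0, -19], [100, 198, 0, -23.6], [118, 234, 0, -23.6], [136, 270, 0, -23.6], [154, 306, 0, -23.6], [172, 342, 0, -23.6], [190, 378, 0, -23.6], [208, 414, 0, -23.6]], claw=1)

```text
time: 1.1
ee_pos: [0.4189, -0.0649, 0.2313]
orientation: [0.0, 1.0, 0.0, -0.0]
wrist_force: [0.5, -0.1, -0.5]
finger_gap: 1.006
```

>>> play_rows(plan=[[14, 28, 0, 0], [26, 52, 0, 0], [34, 66, 0, 0], [36, 69, 0, 0], [36, 69, 0, 0], [36, 69, 0, 0], [36, 69, 0, 0]])

```text
time: 1.68
ee_pos: [0.4542, 0.0012, 0.2312]
orientation: [0.0, 1.0, -0.0, -0.0]
wrist_force: [-0.3, -0.8, 0.5]
finger_gap: 1.001
```

Run:
```python
from h import *
c=cam('wrist'); s=c['s']; X=pts(c); save(c,'w1.png'); print(s['time'],s['ee_pos'],s['orientation'],s['wrist_force'])
hsv=cv2.cvtColor(c['color'],cv2.COLOR_RGB2HSV)
m=((hsv[...,0]>15)&(hsv[...,0]<35)&(hsv[...,1]>110)&(hsv[...,2]>80)).astype(np.uint8)
k,l,st,ce=cv2.connectedComponentsWithStats(m)
for i in range(1,k):
    if st[i,4]<100: continue
    P=X[l==i]; q=P[P[:,2]>.096]
    print(ce[i],st[i],len(q),np.nanmedian(P[:,2]), (q.min(0)+q.max(0))/2 if len(q) else 0, q.max(0)-q.min(0) if len(q) else 0)
```

```text
1.6833 [0.45415098 0.00116924 0.23119184] [ 1.49105172e-04  9.99999933e-01 -1.22133264e-04 -3.10519961e-04] [-0.28406388 -0.83253219  0.48419997]
[285.82489451 192.98804501] [ 270  167   32   53 1422] 709 0.09626008635507749 [4.52235317e-01 1.67451498e-04 9.94315778e-02] [0.0277158  0.02650236 0.00662842]
[285.19964029 265.05035971] [ 271  232   30   67 1668] 569 0.07375397337230448 [ 3.68639245e-01 -7.37871134e-07  9.92983742e-02] [0.02715033 0.02690317 0.00645696]
[206.22946545 264.67926988] [ 186  236   42   66 1534] 339 0.06232254067104026 [0.40786089 0.06907611 0.17256929] [0.11290593 0.04980057 0.15310888]
```

View pics/w1.png

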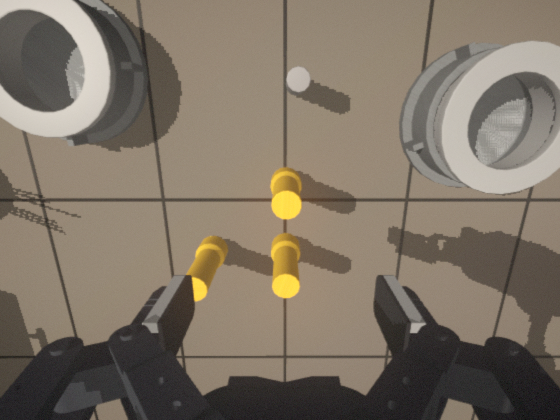

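The wrist view shows the chosen bar's top at (286,205), with a near twin at (286,287) and the left one at (197,290). It measures (0.452–0.4545, 0.001), so it is centred between the jaws. Descending.

>>> play_rows(plan=[[-1, 0, -25, 0], [-1, 0, -60, 0], [-1, 0, -95, 0], [-1, 0, -125, 0], [-1, 0, -150, 0], [-1, 0, -168, 0], [-1, 0, -178, 0], [-1, 0, -182, 0], [-1, 0, -182, 0], [-1, 0, -182, 0]])

```text
time: 2.57
ee_pos: [0.4539, 0.0015, 0.0498]
orientation: [0.0, 1.0, -0.0, 0.0]
wrist_force: [0.5, -0.6, 0.1]
finger_gap: 1.0
```

>>> play_rows(plan=[[0, 0, 0, 0], [0, 0, 0, 0], [0, 0, 0, 0], [0, 0, 0, 0], [0, 0, 0, 0], [0, 0, 0, 0], [0, 0, 0, 0], [0, 0, 0, 0], [0, 0, 0, 0], [0, 0, 0, 0]], claw=0)

```text
time: 3.4
ee_pos: [0.454, 0.0021, 0.0497]
orientation: [0.0, 1.0, 0.0, 0.0]
wrist_force: [0.1, -0.5, 5.8]
finger_gap: 0.314
```

>>> play_rows(plan=[[0, 0, 10, 0], [0, 0, 35, 0], [0, 0, 65, 0], [0, 0, 92, 0], [0, 0, 105, 0], [8, -20, 108, 0], [22, -50, 108, 0], [36, -82, 108, 0], [50, -114, 108, 0], [60, -138, 108, 0], [66, -151, 108, 0], [67, -152, 108, 0]])

```text
time: 4.4
ee_pos: [0.5208, -0.1526, 0.1558]
orientation: [0.0, 1.0, -0.001, -0.001]
wrist_force: [-0.2, -0.3, -5.9]
finger_gap: 0.311
```

>>> play_rows(plan=[[0, 0, 0, 0], [0, 0, 0, 0], [0, 0, 0, 0]])

```text
time: 4.65
ee_pos: [0.5199, -0.1487, 0.1568]
orientation: [-0.0, 1.0, 0.001, -0.001]
wrist_force: [-0.3, -0.1, -6.4]
finger_gap: 0.312
```

```bash
cat > look.py <<'E'
import sys
from h import *
c=cam('scene'); s=c['s']; X=pts(c); save(c,sys.argv[1],(130,60,380,250),3)
print(s['time'],s['ee_pos'],s['wrist_force'],s['finger_gap'])
hsv=cv2.cvtColor(c['color'],cv2.COLOR_RGB2HSV)
m=((hsv[...,0]>15)&(hsv[...,0]<35)&(hsv[...,1]>110)&(hsv[...,2]>80))
e=s['ee_pos']; P=X[m&(np.hypot(X[...,0]-e[0],X[...,1]-e[1])<.05)]
print('drift z',np.percentile(P[:,2],[0,1,50,99]))
cp=-c['R'].T@c['t']
for z0,r in [(e[2]-.0497+.013,.018),(e[2]-.0497+.037,.014)]:
    q=P[np.abs(P[:,2]-z0)<.006]
    if len(q)>6:
        # circle fit of known radius
        from scipy.optimize import least_squares
        f=least_squares(lambda a:np.hypot(q[:,0]-a[0],q[:,1]-a[1])-r,e[:2]-.0*e[:2],loss='soft_l1',f_scale=.001)
        print('axis at rel z',z0-e[2]+.0497,f.x,len(q),np.sqrt(np.mean(f.fun**2)))
E
python3 look.py s1.png
```

```text
4.65 [ 0.51987279 -0.14866324  0.15678352] [-0.34959673 -0.07059142 -6.40855727] 0.3118040893079394
drift z [0.10616836 0.10799669 0.14433883 0.21273332]
axis at rel z 0.013000000000000005 [ 0.51799665 -0.14915431] 75 0.0011670163075896333
axis at rel z 0.03700000000000001 [ 0.5180589  -0.14781489] 60 0.0011002400245757233
```

View pics/s1.png

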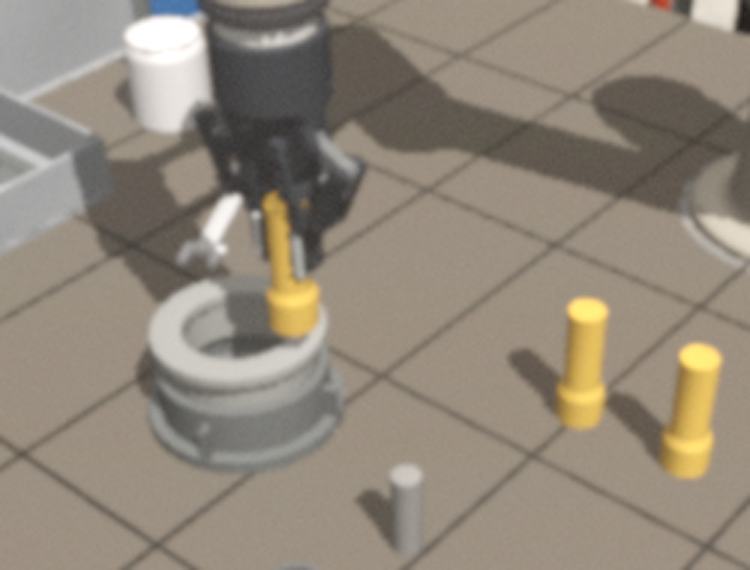

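The held drift is upright (foot at crop (295,310)), with its underside about 107 mm up, over the +y side of the flange. First push, gently.

>>> play_rows(plan=[[2, -1, -8, 0], [2, -1, -18, 0], [2, -1, -23, 0], [2, -1, -25, 0], [2, -1, -27, 0], [2, -1, -28, 0], [2, -1, -29, 0], [2, -1, -30, 0], [2, -1, -30, 0], [2, -1, -30, 0]])

```text
time: 5.53
ee_pos: [0.523, -0.1508, 0.1278]
orientation: [0.0, 1.0, 0.0, 0.001]
wrist_force: [-1.2, 3.7, 2.3]
finger_gap: 0.314
```

```bash
cat > cup.py <<'E'
from h import *
def cup(show=True):
    c=cam('top'); X=pts(c); s=c['s']; hsv=cv2.cvtColor(c['color'],cv2.COLOR_RGB2HSV)
    r=np.hypot(X[...,0]-.521,X[...,1]+.2027); e=s['ee_pos']
    m=(r>.045)&(r<.063)&(X[...,2]>.052)&(X[...,2]<.09)&(hsv[...,1]<60)
    P=X[m]-[.521,-.2027,0]
    for _ in range(3):
        p=np.linalg.lstsq(np.c_[P[:,:2],np.ones(len(P))],P[:,2],rcond=None)[0]
        res=P[:,2]-np.c_[P[:,:2],np.ones(len(P))]@p; P=P[np.abs(res)<max(.002,0)]
    print('t',round(s['time'],2),'tcp',s['ee_pos'].round(4),'F',s['wrist_force'].round(1),'M',s['torque'].round(2),'gap',round(s['finger_gap'],3))
    a,b,z=p; print('n',len(P),'ctr',round(z*1e3,2),'+y',round((z+.053*b)*1e3,2),'-y',round((z-.053*b)*1e3,2),'+x',round((z+.053*a)*1e3,2),'-x',round((z-.053*a)*1e3,2),'tilt',round(np.degrees(np.hypot(a,b)),2))
if __name__=='__main__': cup()
E
python3 cup.py
```

```text
t 5.53 tcp [ 0.523  -0.1508  0.1278] F [-1.2  3.7  2.3] M [ 0.77  0.16 -0.02] gap 0.314
n 389 ctr 79.06 +y 78.07 -y 80.05 +x 78.78 -x 79.34 tilt 1.11
```

That works: the +y side came down to 78.1, matching the TCP reading. Now the opposite side.

>>> play_rows(plan=[[0, 0, 6, 0], [0, -4, 10, 0], [0, -30, 12, 0], [0, -62, 12, 0], [0, -92, 12, 0], [0, -105, 11, 0], [0, -107, 6, 0], [0, -107, 2, 0], [0, -107, 0, 0], [0, -107, -2, 0], [0, -107, -4, 0], [0, -107, -4, 0]])

```text
time: 6.58
ee_pos: [0.5231, -0.2578, 0.1243]
orientation: [0.001, 1.0, 0.001, 0.001]
wrist_force: [-0.9, -3.2, 2.9]
finger_gap: 0.316
```

```bash
python3 cup.py
```

```text
t 6.58 tcp [ 0.5231 -0.2578  0.1243] F [-0.9 -3.2  2.9] M [-0.72  0.2  -0.  ] gap 0.316
n 827 ctr 76.02 +y 77.88 -y 74.16 +x 76.8 -x 75.25 tilt 2.18
```

>>> play_rows(plan=[[0, 0, 6, 0], [0, 4, 12, 0], [0, 30, 14, 0], [0, 62, 14, 0], [0, 92, 14, 0], [0, 105, 12, 0], [0, 107, 8, 0], [0, 107, 5, 0], [0, 107, 2, 0], [0, 107, -1, 0], [0, 107, -4, 0], [0, 107, -4, 0]])

```text
time: 7.63
ee_pos: [0.5231, -0.1515, 0.1193]
orientation: [0.0, 1.0, -0.0, 0.001]
wrist_force: [2.5, 3.3, 1.4]
finger_gap: 0.314
```

>>> play_rows(plan=[[0, 0, 6, 0], [0, -4, 12, 0], [0, -30, 14, 0], [0, -62, 14, 0], [0, -92, 14, 0], [0, -105, 12, 0], [0, -107, 8, 0], [0, -107, 5, 0], [0, -107, 2, 0], [0, -107, -1, 0], [0, -107, -4, 0], [0, -107, -4, 0]])

```text
time: 8.63
ee_pos: [0.523, -0.2578, 0.1161]
orientation: [0.001, 1.0, 0.001, 0.001]
wrist_force: [-1.1, -3.0, 3.1]
finger_gap: 0.312
```

```bash
python3 cup.py; python3 look.py s2.png
```

```text
t 8.63 tcp [ 0.523  -0.2578  0.1161] F [-1.1 -3.   3.1] M [-0.54  0.28 -0.  ] gap 0.312
n 834 ctr 67.5 +y 68.95 -y 66.06 +x 68.14 -x 66.87 tilt 1.71
8.6833 [ 0.5230448  -0.25764228  0.11608913] [-1.33957804 -2.90974836  1.10769178] 0.31573767188702945
drift z [0.06230179 0.06772215 0.10006068 0.1677839 ]
axis at rel z 0.01299999999999999 [ 0.52181035 -0.25805693] 58 0.001246364592751498
axis at rel z 0.037 [ 0.52128994 -0.25744445] 52 0.0012117870427643123
```

>>> play_rows(plan=[[0, 0, 6, 0], [0, 4, 12, 0], [0, 30, 14, 0], [0, 62, 14, 0], [0, 92, 14, 0], [0, 105, 12, 0], [0, 107, 8, 0], [0, 107, 5, 0], [0, 107, 2, 0], [0, 107, -1, 0], [0, 107, -3.5, 0], [0, 107, -3.5, 0]])

```text
time: 9.73
ee_pos: [0.5231, -0.1514, 0.1119]
orientation: [-0.0, 1.0, -0.0, 0.001]
wrist_force: [1.5, 2.7, 0.4]
finger_gap: 0.309
```

>>> play_rows(plan=[[0, 0, 6, 0], [0, -4, 12, 0], [0, -30, 14, 0], [0, -62, 14, 0], [0, -92, 14, 0], [0, -105, 12, 0], [0, -107, 8, 0], [0, -107, 5, 0], [0, -107, 2, 0], [0, -107, 0, 0], [0, -107, -1.5, 0], [0, -107, -1.5, 0]])

```text
time: 10.73
ee_pos: [0.523, -0.2579, 0.1111]
orientation: [0.001, 1.0, 0.001, 0.0]
wrist_force: [-2.3, -4.0, 4.8]
finger_gap: 0.31
```

```bash
python3 cup.py
```

```text
t 10.73 tcp [ 0.523  -0.2579  0.1111] F [-2.3 -4.   4.8] M [-0.72  0.43 -0.03] gap 0.31
n 830 ctr 61.67 +y 61.95 -y 61.39 +x 61.65 -x 61.68 tilt 0.3
```

>>> play_rows(plan=[[0, 0, 6, 0], [0, 4, 12, 0], [0, 30, 14, 0], [0, 62, 14, 0], [0, 92, 14, 0], [0, 105, 12, 0], [0, 107, 8, 0], [0, 107, 4, 0], [0, 107, 1, 0], [0, 107, -1, 0], [0, 107, -2, 0], [0, 107, -2.5, 0]])

```text
time: 11.78
ee_pos: [0.523, -0.1512, 0.1092]
orientation: [-0.0, 1.0, -0.0, 0.001]
wrist_force: [-3.9, 6.0, 12.7]
finger_gap: 0.315
```

>>> play_rows(plan=[[0, 0, -0.5, 0], [0, 0, -0.5, 0]])

```text
time: 11.95
ee_pos: [0.523, -0.1512, 0.1092]
orientation: [-0.0, 1.0, -0.0, 0.001]
wrist_force: [-2.5, 6.8, 13.0]
finger_gap: 0.313
```

>>> play_rows(plan=[[0, 0, 6, 0], [0, -4, 12, 0], [0, -30, 14, 0], [0, -62, 14, 0], [0, -92, 14, 0], [0, -105, 12, 0], [0, -107, 8, 0], [0, -107, 5, 0], [0, -107, 2, 0], [0, -107, 1, 0], [0, -107, 0, 0], [0, -107, 0, 0]])

```text
time: 12.95
ee_pos: [0.5229, -0.2585, 0.1095]
orientation: [0.002, 1.0, 0.001, 0.001]
wrist_force: [-4.7, -3.4, 8.3]
finger_gap: 0.311
```

```bash
python3 cup.py
```

```text
t 12.95 tcp [ 0.5229 -0.2585  0.1095] F [-4.7 -3.4  8.3] M [-0.79  1.01 -0.02] gap 0.311
n 828 ctr 59.76 +y 59.58 -y 59.94 +x 59.69 -x 59.83 tilt 0.21
```

The +y side met the hard stop (19 N net). Press -y a bit further, then check +x and -x.

>>> play_rows(plan=[[0, 0, -0.5, 0], [0, 0, -1, 0], [0, 0, -1.5, 0], [0, 0, -1.5, 0]])

```text
time: 13.33
ee_pos: [0.5231, -0.2586, 0.1093]
orientation: [0.002, 1.0, 0.001, 0.001]
wrist_force: [-7.6, -2.2, 17.3]
finger_gap: 0.31
```

>>> play_rows(plan=[[0, 0, 8, 0], [6, 4, 15, 0], [25, 20, 15, 0], [42, 38, 15, 0], [51, 50, 13, 0], [53, 54, 9, 0], [53, 54, 5, 0], [53, 54, 2.5, 0], [53, 54, 1, 0], [53, 54, 0, 0], [53, 54, -0.5, 0], [53, 54, -0.5, 0]])

```text
time: 14.33
ee_pos: [0.5762, -0.2029, 0.1089]
orientation: [-0.001, 1.0, 0.0, 0.002]
wrist_force: [-3.3, 9.7, 19.0]
finger_gap: 0.309
```

>>> play_rows(plan=[[0, 0, 6, 0], [-4, 0, 12, 0], [-30, 0, 14, 0], [-62, 0, 14, 0], [-92, 0, 14, 0], [-105, 0, 12, 0], [-107, 0, 8, 0], [-107, 0, 4, 0], [-107, 0, 2, 0], [-107, 0, 1, 0], [-107, 0, 0, 0], [-107, 0, 0, 0]])

```text
time: 15.33
ee_pos: [0.469, -0.205, 0.1087]
orientation: [0.001, 1.0, 0.001, 0.0]
wrist_force: [-13.0, 2.0, 30.3]
finger_gap: 0.313
```

```bash
python3 cup.py
```

```text
t 15.33 tcp [ 0.469  -0.205   0.1087] F [-13.    2.   30.3] M [ 0.62  2.71 -0.02] gap 0.313
n 472 ctr 59.68 +y 59.64 -y 59.72 +x 59.66 -x 59.7 tilt 0.05
```

All four sides are hard against the stop, tilt 0.05°. Carrying the drift back.

>>> play_rows(plan=[[0, 0, 12, 0], [0, 0, 40, 0], [0, 15, 50, 0], [-3, 45, 50, 0], [-5, 80, 50, 0], [-8, 115, 45, 0], [-11, 150, 30, 0], [-13, 182, 10, 0], [-14, 202, -10, 0], [-14, 207, -28, 0], [-14, 207, -40, 0], [-14, 207, -46, 0]])

```text
time: 16.38
ee_pos: [0.4548, 0.0039, 0.0575]
orientation: [-0.0, 1.0, 0.001, -0.001]
wrist_force: [-0.9, 0.1, -5.7]
finger_gap: 0.312
```

>>> play_rows(plan=[[0, 0, -2, 0], [0, 0, -2, 0], [0, 0, -2, 0]])

```text
time: 16.63
ee_pos: [0.4555, 0.0027, 0.0578]
orientation: [0.0, 1.0, 0.0, 0.001]
wrist_force: [0.8, -0.3, -5.2]
finger_gap: 0.313
```

```bash
python3 look.py s3.png
```

```text
16.6333 [0.45554338 0.00265542 0.05778397] [ 0.83584122 -0.33742011 -5.18516113] 0.3133600209460512
drift z [-2.48886906e-03 -1.07838570e-04  5.40951510e-02  1.29962066e-01]
axis at rel z 0.012999999999999998 [0.45380251 0.00296428] 64 0.0009036165090230852
axis at rel z 0.037 [0.45396381 0.00361931] 57 0.001420900886847307
```

View pics/s3.png

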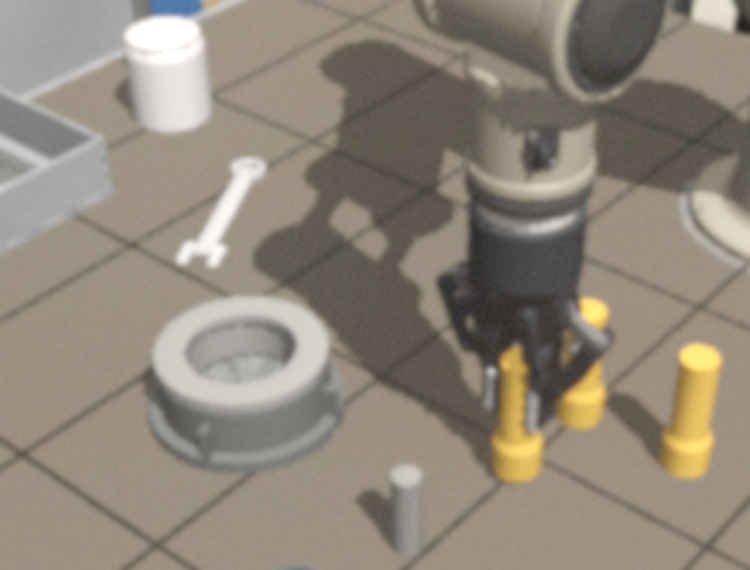

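The cup is home and flush, and the drift is upright (foot at (517,460)), just above the bench. Lowering onto it.

>>> play_rows(plan=[[0, 0, -3, 0], [0, 0, -5, 0], [0, 0, -7, 0], [0, 0, -8, 0], [0, 0, -8, 0], [0, 0, -8, 0]])

```text
time: 17.18
ee_pos: [0.4547, 0.003, 0.0495]
orientation: [0.0, 1.0, 0.0, 0.0]
wrist_force: [-0.1, -0.3, -3.8]
finger_gap: 0.312
```

>>> play_rows(plan=[[0, 0, -0.5, 0], [0, 0, -0.8, 0], [0, 0, -0.8, 0]])

```text
time: 17.43
ee_pos: [0.4548, 0.003, 0.0494]
orientation: [0.0, 1.0, 0.001, 0.0]
wrist_force: [-3.2, -0.7, 7.0]
finger_gap: 0.315
```

On the bench. Release, then retreat straight up.

>>> play_rows(plan=[[0, 0, 0, 0], [0, 0, 0, 0], [0, 0, 0, 0], [0, 0, 0, 0], [0, 0, 0, 0], [0, 0, 0, 0], [0, 0, 0, 0], [0, 0, 0, 0]], claw=1)

```text
time: 18.1
ee_pos: [0.4546, 0.0031, 0.0485]
orientation: [0.0, 1.0, 0.0, -0.0]
wrist_force: [0.3, 0.8, 0.2]
finger_gap: 1.003
```

>>> play_rows(plan=[[0, 0, 5, 0], [0, 0, 20, 0], [0, 0, 45, 0], [0, 0, 75, 0], [0, 0, 110, 0], [0, 0, 145, 0], [0, 0, 175, 0], [0, 0, 190, 0], [0, 0, 190, 0], [0, 0, 190, 0]])

```text
time: 18.93
ee_pos: [0.4547, 0.0031, 0.2392]
orientation: [0.0, 1.0, 0.0, 0.001]
wrist_force: [-1.0, 0.0, -1.4]
finger_gap: 1.001
```

```bash
python3 cup.py
python3 - <<'E'
from h import *
c=cam('scene'); save(c,'end.png',(130,60,380,250),3); X=pts(c)
P=X[np.hypot(X[...,0]-.4545,X[...,1]-.003)<.03]; P=P[(P[:,2]<.12)]
t=P[P[:,2]>.096]; print(P[:,2].max(),t.mean(0),t.max(0)-t.min(0))
E
```

```text
t 18.93 tcp [0.4547 0.0031 0.2392] F [-1.   0.  -1.4] M [0.02 0.03 0.05] gap 1.001
n 984 ctr 59.82 +y 59.83 -y 59.8 +x 59.71 -x 59.92 tilt 0.12
0.10186858612575651 [0.45487704 0.00474601 0.09943473] [0.02765486 0.02886381 0.00539743]
```

View pics/end.png

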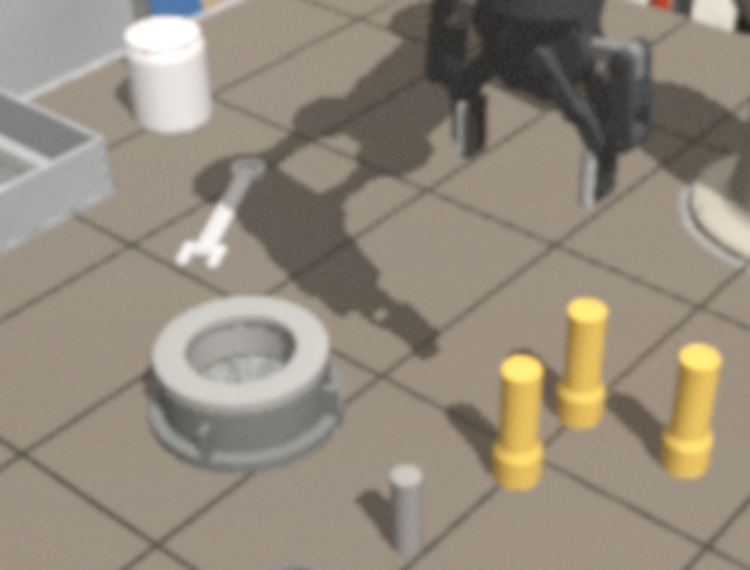

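The drift stands upright and free at (520,420), the cup is flush at (240,350), and the gripper is clear of everything.

```bash
python3 -c "
from plant import manip; print(manip.sign_off())"
```

```text
the job is handed in; nothing more can be done
None
```

The proud cup is fully home in its hub, and the drift is back upright on the bench where it started. I handed the job in at about 19 s.

- **Tapping:** I used the farthest of the three brass bars. I tapped in turn on the +y and -y sides of the flange, then once each on +x and -x at the end. The largest lean I measured was about 2.2°, though I did not measure after every tap.
- **Cup check:** the flange top is at 59.8 mm against a nominal 60 mm, and the lean reads 0.1°. That is within the roughly 2 mm camera calibration; the already finished cup read 60.3 mm. The +y, -x, +x and -y sides all met a hard stop.
- **Drift check:** its top is at about 100 mm, and the last picture shows it upright and standing free, with the gripper clear.
- **Forces:** the highest wrist reading I saw was about 33 N, at the last -x tap. I read force only at the end of each move.
- **Small disagreement:** the tool height at the stop suggested the drift had slipped up to about 1 mm in the grip. This had no effect on the result.

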